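# Set the dust extractor's fan and hold its sprung shutter half open

### The arm

A 6-joint arm with a two-finger parallel gripper is mounted at the origin on the work surface. World frame = base frame: x ahead of the robot, y to its left, z up, the work surface at z = 0. Lengths are in mm, angles in rad, forces in N, time in s.
With the tool pointing down it reaches from about 375 to 900 mm from the base axis. Payload 3.1 kg.
Tool frame: the origin (TCP) lies at the very end of the fingers, on their centre line; the grasp point (between the pads) lies 19 mm behind it; z points along the fingers, y is the line along which they close (so a half turn about z gives the same grasp; the last joint's range is limited). The gripper opens to 87 mm and grips with 3 to 60 N. Pads are 19 mm wide; open, the fingers measure 117 mm over their backs; the gripper's body (75 mm by 190 mm) begins 51 mm behind the grasp point.
Start: joints at [-1.464, 0.527, 1.433, -0, 1.181, -0.178], TCP at [176.227, -599.617, 222.548] pointing down, gripper open.
Joint ranges: [-3.08, 3.08], [-0.75, 2.2], [0.22, 2.44], [-1.43, 4.57], [0, 2.65], [-2.85, 2.85]. Speed limits (rad/s): [2.79, 2.79, 3.14, 3.14, 3.14, 3.14].

### API

Orientations are given as [roll, pitch, yaw] about the fixed x, y, z axes, in that order (R = Rz(yaw) Ry(pitch) Rx(roll)).
In Python, from cell import r, viewer gives the robot as it stands. The module is installed in compiled form; this text tells all that it offers.
- The arm moves only by the shell command python3 -m inch [FORCE], which reads ROWS from standard input. ROWS is a JSON object whose key "steps" holds a list of rows, 1 to 20 of them, each of 5 numbers: dx, dy, dz in units of 25 mm, then a turn about the tool's z in units of 0.2 rad, then the finger opening in mm; each row shifts and turns the commanded pose from where the row before left it, along the tool's axes as they then stand; what a row does not reach is not made up. A row lasts 1/12 s, in which the tool goes at most 41.7 mm and 0.125 rad, less where a joint would pass 70% of its speed; a pose out of reach is approached as far as the arm can. The fingers move at their own pace and stop on an object; FORCE is the grip in N (left out, the last holds). Time passes only in rows, so rows that do not move let the fingers close. It prints the time, the measured TCP pose, the force, the opening and the grip force at its end. Input that does not fit is refused with a message, and nothing moves.
- r.sense(): the state, without advancing time (a new reading comes with each control period).
- viewer.camera(name): name is "scene" or "top" or "wrist"; returns the picture (400x640x3 uint8, red, green, blue); there is no depth.
- viewer.camera_model(name): a dict with "intrinsics" (3x3 intrinsics, pixels), "pose" (4x4, takes a point from camera to world coordinates). Camera axes: x right, y up, looking along -z (the intrinsics and any distortion apply to the point x, -y, -z); pixel columns grow to the right and rows downward; lengths in mm; the calibration is good to about 2 mm. A picture is of the moment at which its call begins: read the wrist's pose just before it. camera_model takes no time and is no camera call; for the wrist camera it gives the pose at the moment of the call.
- r.job_done(): hands the job in; it is judged then, once.
The state is a dict: "time": time; "q": joint angles; "joint_vel": joint speeds; "tau": joint torques, N m; "tcp_pos": TCP position; "ee_rot": TCP orientation; "contact_force": force on the tool from outside, world axes, zero at the start; "ft_torque": the same for the moment, N m; "grip_width": finger opening in mm; "grasp_force": force on a finger pad.
Only numpy, scipy, OpenCV 4.12 (cv2) and the standard library are available. Lean on these libraries where they do the work, as an engineer would, in place of code of your own. Each camera call takes 0.05 s, during which the arm holds its last target. There are 200 camera calls.

### The job

Turn the fan dial on the white controller box until its white pointer lines up with the red marker. Then take the orange handle on the grey dust-extraction box, slide the sprung shutter open to half its travel (handle level with the red lines on the rails), never beyond three quarters of the travel, and hold it steady there for two seconds. The shutter springs shut if let go, so finish while still holding it half open, with the dial still on the marker and everything else on the table left where it stands.

Things in the scene. Friction and masses are not known exactly. Their poses are not given: they have to be found in the camera images.
- controller: White fan-controller box, 150 x 150 x 85 mm high, fixed to the table, with the black dial in the middle of its grey top. Origin: centre of its underside; its z axis is up. The dial's axis is vertical, through the origin.
- dial (a joint): Angle of the black dial in rad, 0 to 5.0; grows clockwise seen from above. At angle t the pointer points along (-cos t, sin t) in the controller's frame. It turns lightly (0.05 N m friction) and stays where it is left. It starts 0.5 to 2.8 rad short (anticlockwise) of the red marker, so turn it clockwise.
- dial_grip (a point): Point to grip the dial: on its vertical axis, 122 mm above the table. The grip is an upright bar 46 mm long, 14 mm wide, lying along the pointer's line, top 129 mm above the table; round skirt of 30 mm radius at its foot, skirt's top 99 mm above the table. A white line on the bar's top and on the skirt shows the pointer's end.
- dial_tip (a point): Tip of the dial's white pointer, 36 mm from the dial's axis; turns with the dial.
- marker_tip (a point): Point 3 mm short of the inner end of the red marker, a 20 x 7 mm block lying on the controller's top beside the dial, pointing at the dial's axis; this point is 36 mm from the axis, just where the pointer's tip must come to. The marker cannot be moved; its place round the dial differs each time.
- extractor: Grey dust-extraction box, 200 (x) x 260 (y) x 100 mm high, fixed, its top intake covered by a steel shutter between two 10 mm high rails 126 mm apart. Origin: centre of its underside. The shutter opens along the box's own +y. Lines on the rails: black shut, red half, black fully open. A brass barrel 22 mm high lies across the top 95 mm to -y of the shut handle. May swap sides with the controller.
- shutter (a joint): Travel of the shutter in m: 0 shut, 0.080 fully open, 0.040 half. A spring pushes it shut: about 4 N at the start, 9 N at half, 14 N fully open. It shuts by itself when let go.
- shutter_grip (a point): Point to grip on the shutter's orange handle, in its middle, 137 mm above the table. The handle is an upright tab, 34 mm long across the travel (extractor's x), 16 mm thick along the travel (extractor's y), from 105 to 157 mm above the table; it moves with the shutter, whose top is 105 mm above the table.
- disc_a: Loose white bisque disc, 150 mm across, 12 mm thick, lying on the left of the table; leave alone.
- disc_b: Loose white bisque disc, 110 mm across, 12 mm thick, at the far side of the table; leave alone.
- disc_c: Loose white bisque disc, 150 mm across, 12 mm thick, on the right of the table; leave alone.
- glaze_jar: Loose green glaze jar, 72 mm across, 110 mm high, on the right; leave alone.
- cup: Loose white cup, 76 mm across, 85 mm high, on the left; leave alone.
- brush: Loose brush with a blue handle, 190 mm long, at the far side; leave alone.
- bowl: Loose white bowl, 110 mm across, 50 mm high, at the far side on the right; leave alone.
There are look-alikes about, which are no part of the job. What is shaped like the controller but brown or green is not meant.

How it is judged (in metres and radians):
On the way, in this order (a step that is already met when the one before it is completed fails the run):
1. the dial's pointer stands at the red marker while the shutter is still shut (horizontal distance between dial_tip and marker_tip below 0.005 m and value of joint shutter below 0.006 m), for 0.3 s.
2. the fingers hold the shutter steady at half travel (value of joint shutter between 0.034 and 0.046 m and velocity of joint shutter between -0.01 and 0.01 m/s and contact force between the fingers and shutter above 3 N), for 1.5 s.
At the end, for the whole second after the job is handed in: The pointer's tip is within 5 mm (8 degrees) of the red marker's tip; the shutter is held by the fingers (contact over 3 N) between 34 and 46 mm of its 80 mm travel, still to 10 mm/s (all of step 2 and horizontal distance between dial_tip and marker_tip below 0.005 m); the arm keeps its last pose, push and grip.
It fails at once if the shutter is opened beyond three quarters of its travel (62 mm) (value of joint shutter above 0.062 m).
It fails at once if a bystander is shifted by more than 20 mm (distance of any of disc_a, disc_b, disc_c, glaze_jar, cup, brush, bowl from where it was at the start of the episode above 0.02 m).
It also fails if it takes over 58 s, if anything falls off the work surface, if the arm or the gripper's body presses on something with over 40 N, if the wrist force passes 120 N, or if a joint passes its speed limit or range.

## Working session

There is one attempt and no reset: what is moved stays moved. The work goes in short steps, Python scripts to look and compute and a shell command to move; the robot and the scene stay as the last step left them, time stands still between calls to the robot, and variables do not carry over. Pictures are saved under pics/ and viewed, at most 10 in all, crops included, and the job is handed in when it is done.

```bash
mkdir -p pics
python3 - <<'E'
from cell import r, viewer
import cv2
for n in ("top","scene"):
    im=viewer.camera(n); cv2.imwrite(f"pics/{n}0.png",im[:,:,::-1]); m=viewer.camera_model(n); print(n,m)
s=r.sense();print(s['time'],s['tcp_pos'],s['ee_rot'])
E
```

```text
top {'intrinsics': array([[364.07703211,   0.        , 321.20642739],
       [  0.        , 364.07703211, 203.5245029 ],
       [  0.        ,   0.        ,   1.        ]]), 'pose': array([[ 1.49370599e-02,  9.98362911e-01, -5.52121634e-02,
         4.19792639e+02],
       [-9.99887888e-01,  1.48564468e-02, -1.87023671e-03,
         1.64940004e+00],
       [-1.04691840e-03,  5.52339093e-02,  9.98472894e-01,
         1.55662835e+03],
       [ 0.00000000e+00,  0.00000000e+00,  0.00000000e+00,
         1.00000000e+00]])}
scene {'intrinsics': array([[456.31717261,   0.        , 319.46748997],
       [  0.        , 456.31717261, 202.82437621],
       [  0.        ,   0.        ,   1.        ]]), 'pose': array([[ 5.91341082e-01, -5.81108782e-01,  5.59131745e-01,
         1.29436234e+03],
       [ 8.06393022e-01,  4.31938862e-01, -4.03929590e-01,
        -5.63856207e+02],
       [-6.78369732e-03,  6.89740098e-01,  7.24025261e-01,
         1.14090526e+03],
       [ 0.00000000e+00,  0.00000000e+00,  0.00000000e+00,
         1.00000000e+00]])}
0.1 [ 176.15494502 -598.96060431  221.67132494] [-3.13964779e+00 -3.29821853e-04  2.85808516e-01]
```

View pics/top0.png

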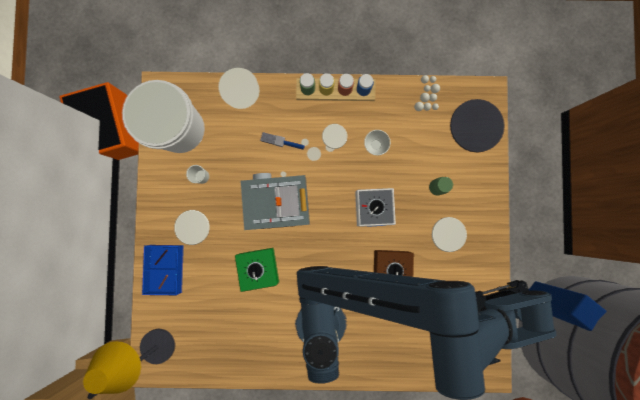

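View pics/scene0.png

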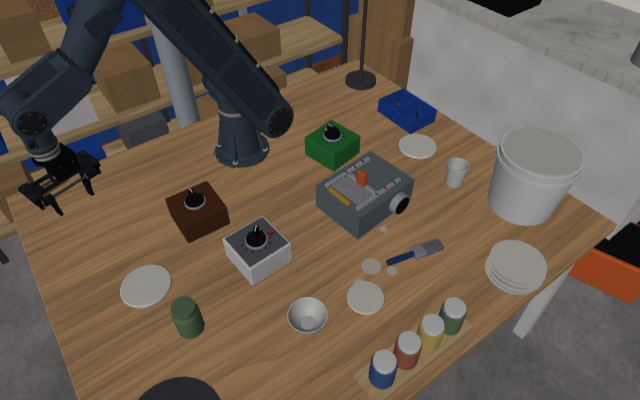

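The white controller is near (376,207) in the top picture. The extractor is near (275,202), with its brass barrel to the right (303,200), so it opens to the left, towards world +y. Next I'll zoom in.

```bash
cat > h.py <<'E'
import numpy as np
from cell import r, viewer
def px2w(name,u,v,z,m=None):
    m=m or viewer.camera_model(name); K,P=m['intrinsics'],m['pose']
    d=np.linalg.inv(K)@[u,v,1]; d=P[:3,:3]@(d*[1,-1,-1]); o=P[:3,3]
    return (o+d*(z-o[2])/d[2])[:2]
E
python3 - <<'E'
import cv2,numpy as np
from h import *
im=cv2.imread('pics/top0.png')
a=cv2.resize(im[182:232,350:400],None,fx=8,fy=8,interpolation=2)
b=cv2.resize(im[165:235,235:315],None,fx=5,fy=5,interpolation=2)
o=np.zeros((400,800,3),np.uint8); o[:400,:400]=a; o[:350,400:]=b
cv2.imwrite('pics/crop.png',o)
print(px2w('top',376,207,129),px2w('top',278,202,157))
hsv=cv2.cvtColor(im,cv2.COLOR_BGR2HSV).astype(int)
def cen(mask,box):
    u0,v0,u1,v1=box; ys,xs=np.nonzero(mask[v0:v1,u0:u1]); return xs.mean()+u0,ys.mean()+v0,len(xs)
H,S,V=hsv[...,0],hsv[...,1],hsv[...,2]
red=((H<8)|(H>172))&(S>110)
print('red',cen(red,(352,184,400,230)))
org=(H>4)&(H<14)&(S>150); print('or',cen(org,(260,185,295,215)))
E
```

```text
[ 488.27621853 -210.89598348] [500.59130845 170.75314436]
red (np.float64(364.0), np.float64(205.5), 10)
or (np.float64(278.0), np.float64(201.0), 43)
```

View pics/crop.png

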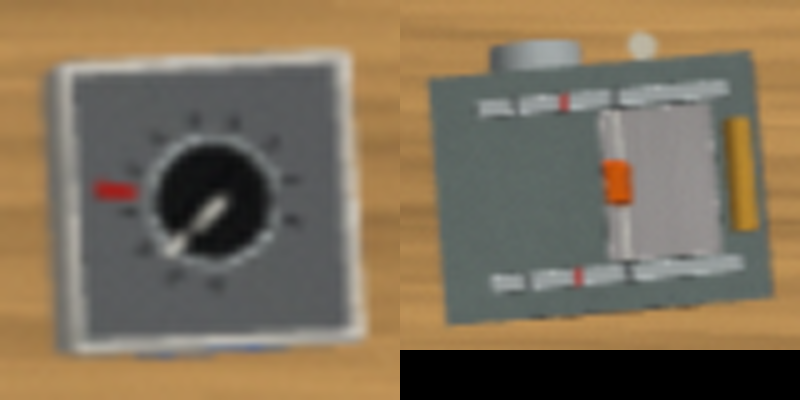

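The dial centre is at about crop (210,200). The pointer's tip is at (172,247), a world direction of about 138°. The marker is at (116,190), about 84°, so the turn is about 0.95 rad clockwise. On the extractor the handle is at (617,182) and the red lines are at (564,101) and (578,277). I'll move above the dial now.

Careful with the scale: shifts go in units of 25 mm and turns go in units of 0.2 rad. That gives: 29 mm is 1.16, -20 mm is -0.8.

```bash
echo '{"steps": [[1.16, -0.8, -0.08, 0, 87], [1.16, -0.8, -0.08, 0, 87], [1.16, -0.8, -0.08, 0, 87], [1.16, -0.8, -0.08, 0, 87], [1.16, -0.8, -0.08, 0, 87], [1.16, -0.8, -0.08, 0, 87], [1.16, -0.8, -0.08, 0, 87], [1.16, -0.8, -0.08, 0, 87], [1.16, -0.8, -0.08, 0, 87], [1.16, -0.8, -0.08, 0, 87], [1.16, -0.8, -0.08, 0, 87], [1.16, -0.8, -0.08, 0, 87], [1.16, -0.8, -0.08, 0, 87], [1.16, -0.8, -0.08, 0, 87]]}' | python3 -m inch | tail -5
echo '{"steps": [[0, 0, 0, -0.625, 87], [0, 0, 0, -0.625, 87], [0, 0, 0, -0.625, 87], [0, 0, 0, -0.625, 87], [0, 0, 0, -0.625, 87], [0, 0, 0, -0.625, 87], [0, 0, 0, -0.625, 87], [0, 0, 0, -0.625, 87], [0, 0, 0, -0.625, 87], [0, 0, 0, -0.625, 87], [0, 0, 0, -0.625, 87], [0, 0, 0, -0.625, 87], [0, 0, 0, -0.625, 87], [0, 0, 0, -0.625, 87], [0, 0, 0, -0.625, 87], [0, 0, 0, -0.625, 87], [0, 0, 0, -0.6, 87], [0, 0, 0, 0, 87]]}' | python3 -m inch | tail -5
python3 - <<'E'
from h import *
import cv2
m=viewer.camera_model('wrist'); im=viewer.camera('wrist'); np.save('m1.npy',m,allow_pickle=True)
cv2.imwrite('pics/w1.png',im[:,:,::-1]); print(m, r.sense()['tcp_pos'], r.sense()['ee_rot'])
E
```

```text
tcp_pos: [487.4, -214.8, 250.4]
ee_rot: [-3.141, 0.001, 0.286]
contact_force: [1.0, -0.7, -0.5]
grip_width: 87.2
grasp_force: 0.0
tcp_pos: [486.5, -216.3, 250.2]
ee_rot: [-3.141, -0.001, 2.408]
contact_force: [0.4, -0.6, 0.1]
grip_width: 86.8
grasp_force: 0.0
{'intrinsics': array([[341.69246006,   0.        , 316.00086939],
       [  0.        , 341.69246006, 202.27529166],
       [  0.        ,   0.        ,   1.        ]]), 'pose': array([[ 6.69615032e-01, -7.08893745e-01, -2.21552178e-01,
         4.25455224e+02],
       [ 7.42707693e-01,  6.39527786e-01,  1.98467866e-01,
        -1.61485347e+02],
       [ 9.96145046e-04, -2.97445574e-01,  9.54738257e-01,
         4.11370122e+02],
       [ 0.00000000e+00,  0.00000000e+00,  0.00000000e+00,
         1.00000000e+00]])} [ 486.56585751 -216.32276199  250.20246135] [-3.14152688e+00 -9.02258036e-04  2.40327703e+00]
```

View pics/w1.png

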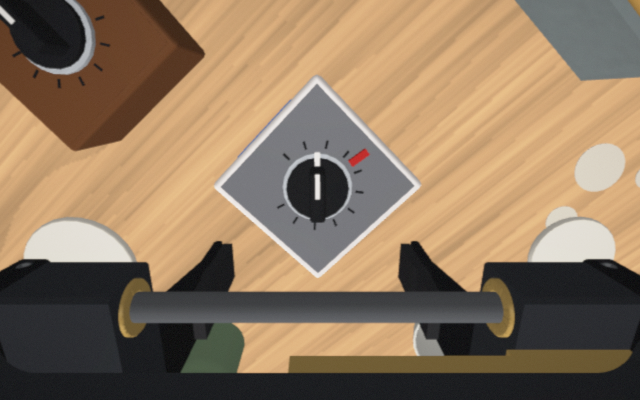

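The wrist picture shows the controller's top corners at (317,77), (419,185), (318,276) and (216,186). The pointer points up, with its skirt end at (318,153), and the red marker is at (359,157).

Run:
```python
from h import *
import cv2
m=np.load('m1.npy',allow_pickle=True).item()
im=cv2.imread('pics/w1.png');hsv=cv2.cvtColor(im,cv2.COLOR_BGR2HSV).astype(int);H,S,V=[hsv[...,i] for i in range(3)]
q=np.array([px2w('',u,v,85,m) for u,v in [(317,77),(419,185),(318,276),(216,186)]]);print(q)
# line-fit the diagonals -> centre
A,B,C,D=q; t=np.linalg.solve(np.c_[C-A,-(D-B)],B-A); c=A+t[0]*(C-A);print('centre',c,q.mean(0))
# skirt circle (silver rim) for centre check
for nm,mask,z in [('red',((H<8)|(H>172))&(S>120),90),('whiteskirt',(V>190)&(S<40),99)]:
    sub=np.zeros_like(mask); sub[140:225,285:375]=1
    if nm!='red': sub[:]=0; sub[150:164,312:324]=1
    ys,xs=np.nonzero(mask&(sub>0)); w=px2w('',xs.mean(),ys.mean(),z,m); print(nm,xs.mean(),ys.mean(),len(xs),w)
    for cc in (c,q.mean(0)): print(np.arctan2(*(w-cc)[::-1]),np.linalg.norm(w-cc))
ys,xs=np.nonzero((V>190)&(S<40)&(np.add.outer(np.arange(400)*0,np.arange(640))>310)&(np.arange(640)<326)&((np.arange(400)>169)&(np.arange(400)<203))[:,None])
print('barline',xs.min(),xs.max(),ys.min(),ys.max(),px2w('',xs.mean(),ys.min(),129,m),px2w('',xs.mean(),ys.max()+1,129,m))
print('bar ends',px2w('',318,168,129,m),px2w('',318,222,129,m))
mt=viewer.camera_model('top')
print('red lines',px2w('top',235+564/5,165+101/5,110,mt),px2w('top',235+578/5,165+277/5,110,mt),'handle',px2w('top',278.2,201.2,155,mt))
print('ext corners',[px2w('top',235+(u-400)/5,165+v/5,100,mt).round(1) for u,v in [(430,80),(750,53),(774,297),(447,324)]])
```

```text
[[ 414.28993241 -149.77325374]
 [ 555.9254797  -142.04546683]
 [ 564.13960914 -283.19660074]
 [ 422.69891063 -291.25571713]]
centre [ 489.35145186 -216.60662552] [ 489.26348297 -216.56775961]
red 358.42261904761904 157.14880952380952 168 [ 493.70144726 -168.53373814]
1.4805545905142015 48.2692962573592
1.478665780319382 48.23860223933681
whiteskirt 317.0740740740741 157.02469135802468 81 [ 466.23288895 -196.50217373]
2.4258157243819913 30.637508588247346
2.4248860351312977 30.545637945452338
barline 315 319 175 198 [ 473.79826107 -203.20979967] [ 489.53542313 -217.36586953]
bar ends [ 469.72513129 -198.76053191] [ 505.68575611 -231.06886327]
red lines [ 574.5889817  -100.65154638] [ 434.44873716 -113.29248342] handle [503.80906387 170.28970778]
ext corners [array([586.3, 328.3]), array([611.9,  71.3]), array([416.2,  48.7]), array([390.7, 309.4])]
```

Scaled: 30 mm is 1.2, 20 mm is 0.8, -0.015 rad is -0.075.

```bash
echo '{"steps": [[-0.092, 0.056, 0, -0.075, 87], [0, 0, 1.04, 0, 60], [0, 0, 1.2, 0, 50], [0, 0, 1.2, 0, 50], [0, 0, 1.2, 0, 50], [0, 0, 0.8, 0, 50], [0, 0, 0.4, 0, 50], [0, 0, 0, 0, 50], [0, 0, 0, 0, 0], [0, 0, 0, 0, 0], [0, 0, 0, 0, 0], [0, 0, 0, 0, 0], [0, 0, 0, 0, 0], [0, 0, 0, 0, 0]]}' | python3 -m inch 20 | tail -6
```

```text
time: 3.98
tcp_pos: [489.8, -217.2, 105.3]
ee_rot: [3.141, 0.001, 2.421]
contact_force: [-0.1, -0.0, -0.2]
grip_width: 17.8
grasp_force: 0.0
```

```bash
echo '{"steps": [[0, 0, 0, 0, 0], [0, 0, 0, 0, 0], [0, 0, 0, 0, 0], [0, 0, 0, 0.3, 0], [0, 0, 0, 0.55, 0], [0, 0, 0, 0.55, 0], [0, 0, 0, 0.55, 0], [0, 0, 0, 0.55, 0], [0, 0, 0, 0.55, 0], [0, 0, 0, 0.55, 0], [0, 0, 0, 0.55, 0], [0, 0, 0, 0.55, 0], [0, 0, 0, 0, 0], [0, 0, 0, 0, 0], [0, 0, 0, 0, 0]]}' | python3 -m inch | tail -6
```

```text
time: 5.23
tcp_pos: [489.4, -217.5, 105.1]
ee_rot: [3.141, 0.001, 1.481]
contact_force: [-3.6, -1.6, 4.8]
grip_width: 13.6
grasp_force: 20.0
```

Scaled: -35 mm is -1.4, -30 mm is -1.2.

```bash
echo '{"steps": [[0, 0, 0, 0, 50], [0, 0, 0, 0, 50], [0, 0, 0, 0, 50], [0, 0, 0, 0, 50], [0, 0, -0.8, 0, 60], [0, 0, -1.2, 0, 87], [0, 0, -1.4, 0, 87], [0, 0, -1.4, 0, 87], [0, 0, -1.2, 0, 87], [0, 0, 0, 0, 87]]}' | python3 -m inch | tail -6
python3 - <<'E'
from h import *
import cv2
m=viewer.camera_model('wrist'); im=viewer.camera('wrist'); np.save('m2.npy',m,allow_pickle=True)
cv2.imwrite('pics/w2.png',im[:,:,::-1])
cv2.imwrite('pics/w2c.png',cv2.resize(im[100:260,220:420,::-1],None,fx=3,fy=3,interpolation=2))
E
```

```text
time: 6.07
tcp_pos: [492.9, -219.1, 260.8]
ee_rot: [3.13, 0.006, 1.481]
contact_force: [-0.3, 0.1, -0.2]
grip_width: 72.3
grasp_force: 0.0
```

View pics/w2c.png

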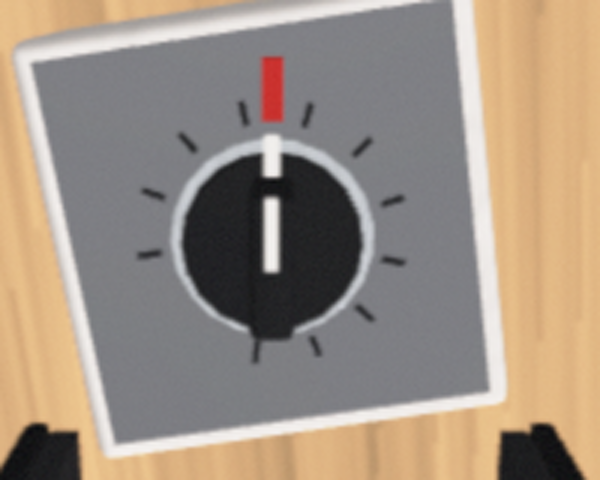

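The pointer (crop x≈272) lines up with the red marker (x≈272), so the dial is done. Now I'll move to the shutter.

```bash
echo '{"steps": [[0.64, -0.04, 0, 0, 87], [1.24, -0.08, 0, 0, 87], [1.24, -0.08, 0, 0, 87], [1.24, -0.08, 0, 0, 87], [1.24, -0.08, 0, 0, 87], [1.24, -0.08, 0, 0, 87], [1.24, -0.08, 0, 0, 87], [1.24, -0.08, 0, 0, 87], [1.24, -0.08, 0, 0, 87], [1.24, -0.08, 0, 0, 87], [1.24, -0.08, 0, 0, 87], [1.24, -0.08, 0, 0, 87], [1.24, -0.08, 0, 0, 87]]}' | python3 -m inch | tail -5 | head -1
echo '{"steps": [[0, 0, 0, 0.625, 87], [0, 0, 0, 0.625, 87], [0, 0, 0, 0.625, 87], [0, 0, 0, 0.625, 87], [0, 0, 0, 0.625, 87], [0, 0, 0, 0.625, 87], [0, 0, 0, 0.625, 87], [0, 0, 0, 0.625, 87], [0, 0, 0, 0.625, 87], [0, 0, 0, 0.625, 87], [0, 0, 0, 0.625, 87], [0, 0, 0, 0.04, 87], [0, 0, 0, 0, 87], [0, 0, 0, 0, 87]]}' | python3 -m inch | tail -5
python3 - <<'E'
from h import *
import cv2
m=viewer.camera_model('wrist'); im=viewer.camera('wrist'); np.save('m3.npy',m,allow_pickle=True)
cv2.imwrite('pics/w3.png',im[:,:,::-1])
E
```

```text
tcp_pos: [498.0, 173.2, 252.6]
tcp_pos: [498.9, 171.6, 253.6]
ee_rot: [-3.142, 0.002, 0.1]
contact_force: [-0.2, 0.0, 0.0]
grip_width: 87.0
grasp_force: 0.0
```

View pics/w3.png

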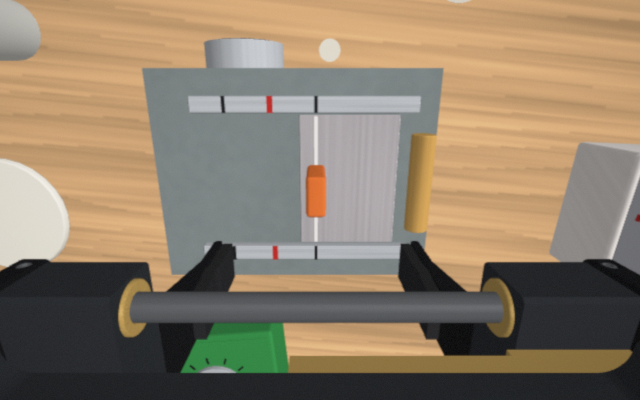

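The orange handle's top face spans about u 306–326 and v 177–216. The black shut lines are at u=316 and the red half lines at (269,104) and (275,252).

Run:
```python
from h import *
m=np.load('m3.npy',allow_pickle=True).item()
print('handle',px2w('',316.3,196.5,157,m),[px2w('',u,v,157,m).round(1) for u,v in [(306.5,178),(326,178),(307,217),(326,217)]])
for n,a,b in [('shut',(316,104),(316,252)),('red',(269,104),(275.5,252)),('open',(223,104),(223,104))]:
    A,B=px2w('',*a,110,m),px2w('',*b,110,m); print(n,A,B,(A+B)/2,-np.arctan2(*(A-B))+np.pi/2)
print(m['pose'][:3,3])
```

```text
handle [505.41395159 171.98437143] [array([519.5, 181. ]), array([521., 166.]), array([487.6, 177.7]), array([489.1, 162.5])]
shut [573.7170579 179.1992788] [434.98328991 165.20592497] [504.35017391 172.20260189] 0.10052481707919969
red [569.67257568 219.27711755] [430.96341895 204.70145473] [500.31799732 211.98928614] 0.1046965306844958
open [565.71220906 258.52143273] [565.71220906 258.52143273] [565.71220906 258.52143273] 1.5707963267948966
[581.81295901 179.44294108 414.53607484]
```

Scaled: 6 mm is 0.24, 5.9 mm is 0.236.

```bash
echo '{"steps": [[0.236, 0, 0, 0, 80], [0, 0, 1, 0, 60], [0, 0, 1.2, 0, 50], [0, 0, 1.2, 0, 50], [0, 0, 1.2, 0, 50], [0, 0, 0.6, 0, 50], [0, 0, 0.24, 0, 50], [0, 0, 0, 0, 50], [0, 0, 0, 0, 30], [0, 0, 0, 0, 20], [0, 0, 0, 0, 10], [0, 0, 0, 0, 0], [0, 0, 0, 0, 0], [0, 0, 0, 0, 0], [0, 0, 0, 0, 0], [0, 0, 0, 0, 0], [0, 0, 0, 0, 0]]}' | python3 -m inch 40 | tail -6
```

```text
time: 9.83
tcp_pos: [505.6, 172.7, 119.1]
ee_rot: [-3.141, -0.001, 0.098]
contact_force: [-2.0, 3.2, 4.7]
grip_width: 15.8
grasp_force: 40.0
```

Scaled: -4 mm is -0.16, -3 mm is -0.12.

```bash
echo '{"steps": [[0, -0.08, 0, 0, 0], [0, -0.16, 0, 0, 0], [0, -0.16, 0, 0, 0], [0, -0.16, 0, 0, 0], [0, -0.16, 0, 0, 0], [0, -0.16, 0, 0, 0], [0, -0.16, 0, 0, 0], [0, -0.16, 0, 0, 0], [0, -0.16, 0, 0, 0], [0, -0.12, 0, 0, 0], [0, -0.08, 0, 0, 0], [0, -0.04, 0, 0, 0], [0, 0, 0, 0, 0], [0, 0, 0, 0, 0]]}' | python3 -m inch 45 | tail -6
python3 - <<'E'
from h import *
import cv2
im=viewer.camera('wrist'); im2=viewer.camera('top')
o=np.zeros((400,790,3),np.uint8); o[:,:390]=im[:,120:510]; o[:350,390:]=cv2.resize(im2[165:235,235:315],None,fx=5,fy=5,interpolation=2)
cv2.imwrite('pics/w4.png',o[:,:,::-1])
E
```

```text
time: 11.0
tcp_pos: [501.8, 209.5, 119.1]
ee_rot: [3.137, 0.0, 0.099]
contact_force: [-0.2, -8.3, 6.7]
grip_width: 15.6
grasp_force: 45.0
```

View pics/w4.png

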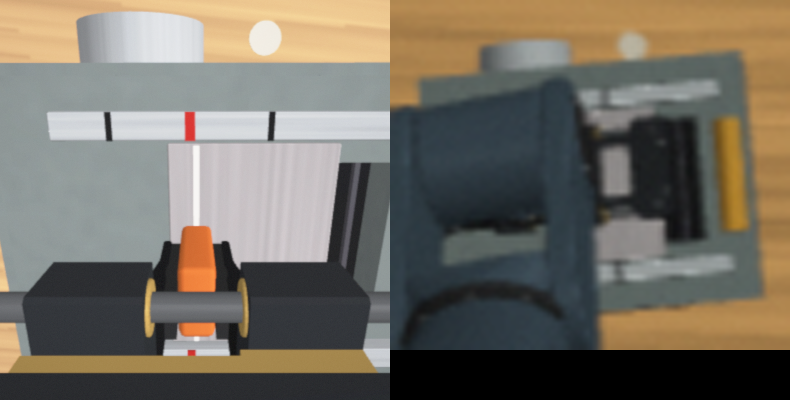

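The shutter's white line (u≈195) is about 2.5 mm short of the red line (u≈190). The TCP has moved 37 mm, which agrees. I'll nudge it 2.5 mm and hold.

Scaled: -1 mm is -0.04, -0.5 mm is -0.02.

```bash
echo '{"steps": [[0, -0.04, 0, 0, 0], [0, -0.04, 0, 0, 0], [0, -0.02, 0, 0, 0], [0, 0, 0, 0, 0], [0, 0, 0, 0, 0], [0, 0, 0, 0, 0], [0, 0, 0, 0, 0], [0, 0, 0, 0, 0], [0, 0, 0, 0, 0], [0, 0, 0, 0, 0], [0, 0, 0, 0, 0], [0, 0, 0, 0, 0], [0, 0, 0, 0, 0], [0, 0, 0, 0, 0], [0, 0, 0, 0, 0], [0, 0, 0, 0, 0], [0, 0, 0, 0, 0], [0, 0, 0, 0, 0]]}' | python3 -m inch | tail -6
echo '{"steps": [[0, 0, 0, 0, 0], [0, 0, 0, 0, 0], [0, 0, 0, 0, 0], [0, 0, 0, 0, 0], [0, 0, 0, 0, 0], [0, 0, 0, 0, 0], [0, 0, 0, 0, 0], [0, 0, 0, 0, 0], [0, 0, 0, 0, 0], [0, 0, 0, 0, 0], [0, 0, 0, 0, 0], [0, 0, 0, 0, 0], [0, 0, 0, 0, 0], [0, 0, 0, 0, 0], [0, 0, 0, 0, 0], [0, 0, 0, 0, 0], [0, 0, 0, 0, 0], [0, 0, 0, 0, 0], [0, 0, 0, 0, 0], [0, 0, 0, 0, 0]]}' | python3 -m inch | tail -6
python3 - <<'E'
from h import *
import cv2
im=viewer.camera('wrist'); im2=viewer.camera('scene')
o=np.zeros((400,790,3),np.uint8); o[:,:390]=im[:,120:510]; o[:,390:]=cv2.resize(im2[150:290,200:400],(400,280),interpolation=2)[:, :400] if 0 else cv2.resize(im2[130:330,220:420],(400,400))
cv2.imwrite('pics/w5.png',o[:,:,::-1])
E
```

```text
time: 12.6
tcp_pos: [501.6, 211.7, 119.1]
ee_rot: [3.137, 0.0, 0.099]
contact_force: [-1.0, -10.5, 6.5]
grip_width: 15.6
grasp_force: 45.0
time: 14.27
tcp_pos: [501.6, 211.7, 119.1]
ee_rot: [3.137, 0.0, 0.099]
contact_force: [-0.2, -9.2, 7.0]
grip_width: 15.5
grasp_force: 45.0
```

View pics/w5.png

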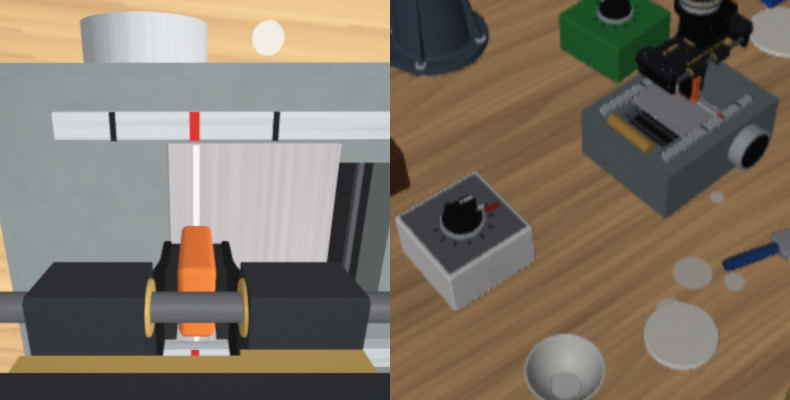

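The shutter's white line (u≈195) meets the red line, the force is about 9 N and steady, and the dial is still on its marker.

```bash
python3 -c "
from cell import r
print(r.job_done())"
```

```text
the job is handed in; nothing more can be done
None
```

I handed the job in with the dial pointer on the red marker and the shutter held steady at half travel, about 14 s into the run; the verdict wasn't shown.

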